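# Put the balance check weight away in its drawer

## Robot

A 6-joint arm with a two-finger parallel gripper is mounted at the origin on the work surface. World frame = base frame: x ahead of the robot, y to its left, z up, the work surface at z = 0. Lengths are in m, angles in rad, forces in N, time in s.
With the tool pointing down it reaches from about 0.35 to 0.975 m from the base axis. Payload 4.9 kg.
Tool frame: the origin (TCP) lies on the centre line of the jaws, within the pads' length; the fingertips stand 14 mm ahead of it and the grasp point (between the pads) lies 5 mm behind it; z points along the fingers, y is the line along which they close (so a half turn about z gives the same grasp; the last joint's range is limited). The gripper opens to 85 mm and grips with 20 to 120 N. Pads are 22 mm wide; open, the fingers measure 114 mm over their backs; the gripper's body (76 mm by 85 mm) begins 54 mm behind the grasp point. The pads swing forward as they close: fully open they stand 13 mm farther back than shut.
Start: joints at [1.069, 0.053, 1.613, -0, 1.476, -0.119], TCP at [0.233, 0.58, 0.245] pointing down, gripper open.
Joint ranges: [-3.01, 3.01], [-1.01, 2.22], [0.06, 2.58], [-1.02, 4.17], [0.09, 2.62], [-3.14, 3.14]. Speed limits (rad/s): [2.57, 2.57, 3.14, 3.14, 3.14, 3.14].

## Interface

Orientations are given as a unit quaternion [w, x, y, z].
In Python, from plant import * gives the robot as it stands.
- The arm moves only by the tool send_rows, never from a script. Its argument "steps" is a list of rows, each an object with "translation": the shift along the tool's x, y, z in cm, a list of three; "delta_rot": the turn, a rotation vector about the tool's x, y, z in rad, a list of three; "jaw": the finger opening in cm, from 0 to 8.54. In form: [{"translation": [dx, dy, dz], "delta_rot": [rx, ry, rz], "jaw": jaw}, ...]. A call has exactly 8 rows; each row is the pose to reach, as a shift and turn from the pose commanded when the call began, along the tool's axes at that moment; what a row does not reach only later rows make up. A row lasts 1/10 s, in which the tool goes at most 50 mm and 8.59 degrees, less where a joint would pass 70% of its speed; a pose out of reach is approached as far as the arm can. A call with a gripper value outside its range is refused whole. The fingers move at their own pace and stop on an object; the grip force is fixed at half the most. Time passes only in rows, so rows that repeat a pose let the fingers close, or fill a call up. It gives the time, the measured TCP pose, the force, the opening and the grip force at its end, in the units of the state.
- state(): the state, without advancing time (a new reading comes with each control period).
- grab_frame(name): name is "side" or "top" or "wrist"; returns a dict with "pixels" (400x640x3 uint8, blue, green, red), "range_z" (400x640 float32, m along the optical axis (not along the pixel's ray), 0 where there is no reading), "fx", "fy", "cx", "cy" (pixels), "rvec" (rotation vector, rad) and "tvec" (3), from world to camera coordinates, as OpenCV has them. Camera axes: x right, y down, z forward; pixel columns grow to the right and rows downward; lengths in m; the calibration is good to about 2 mm. A picture is of the moment at which its call begins.
- job_done(): hands the job in; it is judged then, once.
The state is a dict: "time": time; "joint_pos": joint angles; "joint_vel": joint speeds; "joint_efforts": joint torques, N m; "tool_pos": TCP position; "tool_rot": TCP orientation; "contact_force": force on the tool from outside, world axes, zero at the start; "ft_torque": the same for the moment, N m; "gripper_width": opening from 0.0 (shut) to 1.0 (fully open); "grasp_force": force on a finger pad.
Only numpy, scipy, OpenCV 4.12 (cv2) and the standard library are available. Lean on these libraries where they do the work, as an engineer would, in place of code of your own. Each camera call takes 0.05 s, during which the arm holds its last target. There are 200 camera calls.

## Task

Pull well open the green-fronted drawer with the bar handle under the granite shelf, stand the steel check weight in the empty black hexagonal holder inside so that its six-sided foot drops fully home, and then push the drawer completely shut. Leave the jar, the beaker and the tip box where they stand.

Things in the scene. Friction and masses are not known exactly. Their poses are not given: they have to be found in the camera images.
- unit: Fixed white drawer unit, 240 wide, 296 deep, 120 high, under a granite shelf. Origin: bench level, middle of the closed drawer front's outer face. x points horizontally into the unit (the drawer slides out along -x), z up. Only a tool leaning back from the shelf by about 30 to 50 degrees (fingers pointing down and into the unit) reaches the closed drawer's handle.
- shelf_edge (a point): Middle of the lower front edge of the grey granite shelf (340 wide, 25 thick, 350 deep) fixed over the unit; axes as unit. 225 above the bench and 63 in front of the closed drawer's front face, so it overhangs the closed drawer's handle bar by 18.
- drawer (a joint): How far the drawer is out, in m: 0 is fully shut, 0.20 is the stop. It may start slightly ajar (up to 12 mm). It slides with a little friction (about 1.5 N plus 6 N per m/s, moving mass 1.6 kg) and stays where it is left.
- handle (a point): Centre of the steel bar handle, moving with the drawer; axes as unit. Horizontal round bar, 10 diameter, 120 long along y, its axis 45 in front of the drawer front and 84 above the bench, on two posts of 9 diameter, 56 to either side of the centre. The green front is 236 wide and reaches up to 118 above the bench.
- recess (a point): Centre of the floor of the empty black hexagonal holder, moving with the drawer; axes as unit. 10 above the bench, 70 behind the drawer front's outer face, 45 to the -y side of its middle. Socket 40 across flats, 14 deep, walls 10 thick; two corners lie on the x axis, two flats face along y. Drawer sides reach 49 above the bench, the nearest one's inner face is 55 from here.
- brass (a point): Top centre of a larger brass weight (30 diameter grip) fixed in its own holder in the drawer, moving with it; axes as unit. 72 above the bench, 10 deeper and 97 to the +y side of the empty holder.
- weight_mid (a point): Centre (30 above its foot) of the loose steel check weight, about 0.2 kg, 60 tall, upright on the bench at the start: hexagonal foot 36 across flats, 18 high, then a plain round grip 26 diameter, 42 high. z up; two corners of the foot lie on its x axis, two flats face along y. Grip the upper round part from above (the foot is wider).
- jar: Bystander: amber glass jar with white lid, 56 diameter, 75 high; origin at the centre of its underside.
- beaker: Bystander: clear glass beaker, 64 diameter, 70 high; origin at the centre of its underside.
- tipbox: Bystander: blue pipette tip box, 80 x 115, 51 high; origin at the centre of its underside.
Mind the look-alikes: they are no part of the job. Of the things shaped like the part that bears weight_mid, the bare steel one is meant.

How it is judged:
By the outcome, as a careful person would: the job done as asked, in the order asked, and still so for the second after the job is handed in, with the robot touching nothing.
It also fails if it takes over 64 s, if anything falls off the work surface, if the arm or the gripper's body presses on something with over 40 N, if the wrist force passes 120 N, or if a joint passes its speed limit or range.

## Working session

There is one attempt and no reset: what is moved stays moved. The work goes in short steps, Python scripts to look and compute and a tool call to move; the robot and the scene stay as the last step left them, time stands still between calls to the robot, and variables do not carry over. Pictures are saved under pics/ and viewed, at most 10 in all, crops included, and the job is handed in when it is done.

Besides the shell and the picture viewer there is one more tool, called by a JSON object that holds its "fn" and its "kwargs", one argument or row to a line. send_rows: Moves the arm, as the interface text tells. Its arguments: {"type":"object","properties":{"steps":{"type":"array","items":{"type":"object","properties":{"translation":{"type":"array","items":{"type":"number"}},"delta_rot":{"type":"array","items":{"type":"number"}},"jaw":{"type":"number"}}}}},"required":["steps"]}

```bash
mkdir -p pics; ls; cat > h.py <<'E'
from plant import *
import numpy as np, cv2
from scipy.spatial.transform import Rotation as R
def pts(f):
    v,u=np.mgrid[0:400,0:640]; z=f["range_z"].astype(float)
    c=np.stack([(u-f["cx"])/f["fx"]*z,(v-f["cy"])/f["fy"]*z,z],-1)
    M=cv2.Rodrigues(np.array(f["rvec"],float))[0]
    return (c-np.array(f["tvec"]).ravel())@M
def rot():
    q=state()["tool_rot"]; return R.from_quat([q[1],q[2],q[3],q[0]])
E
python3 - <<'E'
from h import *
for n in ("side","top"):
    f=grab_frame(n); cv2.imwrite(f"pics/{n}0.png",f["pixels"]); np.savez(f"{n}0.npz",P=pts(f),px=f["pixels"],**{k:f[k] for k in("fx","fy","cx","cy","rvec","tvec")})
print(state())
E
```

```text
pics
{'time': 0.1, 'joint_pos': array([ 1.06899447e+00,  5.32853566e-02,  1.61413766e+00, -7.33735814e-06,
        1.47599579e+00, -1.19019500e-01]), 'joint_vel': array([-0.00049535, -0.00241745, -0.00214167,  0.00061548,  0.0025831 ,
       -0.00063997]), 'joint_efforts': array([ 3.23077811e-04, -3.94903886e+01, -3.71363926e+01, -9.90071112e-05,
        3.94414034e-03, -7.89462149e-06]), 'tool_pos': array([0.23319586, 0.57929605, 0.2442007 ]), 'tool_rot': array([-2.75421043e-04,  1.90224432e-01,  9.81740206e-01, -8.70552672e-04]), 'contact_force': array([-0.20104586, -0.36152476,  0.09884581]), 'ft_torque': array([ 0.03329978, -0.01664708,  0.02981159]), 'grasp_force': 0.0, 'gripper_width': 0.998385495622068}
```

View pics/side0.png

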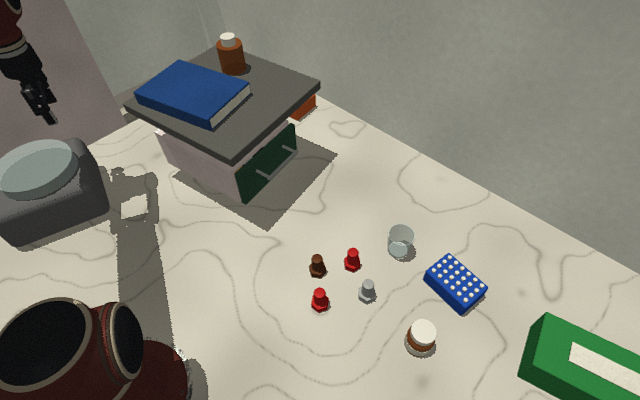

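View pics/top0.png

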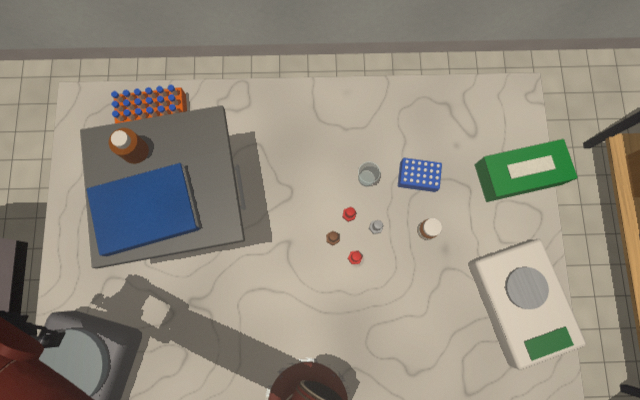

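The side view shows the green front and bar handle under the shelf (handle about (257,178)–(295,150)). The steel weight is at about (367,290) in the side view and (376,227) in the top view, among red and brown look-alikes. The beaker is at (369,175), the tip box at (420,174) and the jar at (431,228) in the top view.

```bash
python3 - <<'E'
from h import *
T=np.load("top0.npz");S=np.load("side0.npz")
P=T["P"];px=T["px"]
z=P[...,2]
print("cam z top",(-cv2.Rodrigues(T["rvec"])[0].T@T["tvec"].ravel()))
# shelf
m=((z>.235)&(z<.262)&(P[...,0]>0.1)).astype(np.uint8); m[:, 250:]=0
m=cv2.morphologyEx(m,cv2.MORPH_OPEN,np.ones((3,3)))
mm=((z>.235)&(P[...,0]>0.1)).astype(np.uint8); mm[:,260:]=0; mm[:100]=0; mm[272:]=0
q=P[mm>0][:,:2]; r=cv2.minAreaRect((q*1000).astype(np.float32)); print("shelf rect",r, cv2.boxPoints(r))
# green front plane in side
hs=cv2.cvtColor(S["px"],cv2.COLOR_BGR2HSV); Q=S["P"]
g=(hs[...,0]>55)&(hs[...,0]<95)&(hs[...,1]>80); g[:, 320:]=0; g[:100]=0; g[210:]=0
a=Q[g]; a=a[(a[:,2]>.02)&(a[:,2]<.11)]
c=np.median(a,0); k=np.linalg.norm(a-c,axis=1)<.15; a=a[k]; c=a.mean(0)
n=np.linalg.svd(a-c)[2][2]; d=np.abs((a-c)@n)<.006; a=a[d]; c=a.mean(0); n=np.linalg.svd(a-c)[2][2]
n*=np.sign(n[0]*.0-n[1]) if 0 else 1
print("green",len(a),c,n,a.min(0),a.max(0), "yaw",np.degrees(np.arctan2(n[1],n[0])))
# handle: pixels near, in front of plane 35..55mm and z .07-.1
D=(Q-c)@n
for s in(1,-1):
    h=(s*D>.035)&(s*D<.06)&(Q[...,2]>.07)&(Q[...,2]<.1); h[:,320:]=0;h[:100]=0;h[:,:230]=0
    v,u=np.nonzero(h); 
    if len(u): print("handle",s,len(u),Q[h].mean(0),Q[h].min(0),Q[h].max(0),(u.min(),u.max(),v.min(),v.max()))
# top weight
for (u,v,name) in((376,227,"steel"),(369,175,"beaker"),(420,174,"tip"),(431,228,"jar"),(349,213,"r1"),(333,238,"br"),(356,257,"r2")):
    w=P[v-20:v+21,u-22:u+23]; b=w[w[...,2]>(.045 if name!="tip" else .04)]
    print(name,len(b),b.mean(0),b.min(0),b.max(0))
for (u,v,name) in((367,290,"steelS"),):
    w=Q[v-14:v+14,u-13:u+13]; b=w[(w[...,2]>.054)]; print(name,len(b),b.mean(0),b.min(0),b.max(0))
    b=w[(w[...,2]>.004)&(w[...,2]<.016)]; print(b.min(0),b.max(0))
i=cv2.resize(T["px"][190:265,310:460],None,fx=5,fy=5,interpolation=cv2.INTER_CUBIC)
j=cv2.resize(S["px"][110:220,220:340],(0,0),fx=3.4,fy=3.4,interpolation=cv2.INTER_CUBIC)
cv2.imwrite("pics/topw.png",i[:, :750])
E
```

```text
cam z top [ 0.29170711 -0.02757443  1.26889866]
shelf rect ((494.0478515625, 253.60499572753906), (488.8487548828125, 490.9595947265625), 9.137242317199707) [[213.74289  457.1553  ]
 [291.7072   -27.574413]
 [774.3528    50.054688]
 [696.3885   534.7844  ]]
green 1281 [0.55686252 0.21413624 0.06942328] [-0.15687359  0.98761696  0.00184625] [0.45429221 0.1961186  0.02021204] [0.68750093 0.23717899 0.10999837] yaw 99.02548980212553
handle 1 7 [0.6096806  0.26534867 0.07943461] [0.44884252 0.23351848 0.07178722] [0.67648287 0.28698376 0.09082916] (np.int64(230), np.int64(283), np.int64(128), np.int64(183))
handle -1 162 [0.5756006  0.1698432  0.08702111] [0.5147357  0.15810476 0.08020834] [0.64179436 0.188852   0.09109098] (np.int64(266), np.int64(297), np.int64(150), np.int64(180))
steel 83 [ 0.45892239 -0.18822028  0.1617608 ] [ 0.29170711 -0.21875223  0.0464222 ] [ 0.51663391 -0.02757443  1.26889866]
beaker 181 [ 0.60554085 -0.18005451  0.13685305] [ 0.29170711 -0.21915842  0.04551285] [ 0.65254929 -0.02757443  1.26889866]
tip 1077 [ 0.61853106 -0.33723392  0.05471375] [ 0.29170711 -0.40161691  0.0401946 ] [ 0.6690141  -0.02757443  1.26889866]
jar 344 [ 0.45553419 -0.344189    0.09221051] [ 0.29170711 -0.37762964  0.04504736] [ 0.48561629 -0.02757443  1.26889866]
r1 99 [ 0.47584274 -0.11051173  0.19483418] [ 0.29170711 -0.14278026  0.04663406] [ 0.52317748 -0.02757443  1.26889866]
br 108 [ 0.41771215 -0.09206178  0.15023722] [ 0.29170711 -0.14057296  0.04570875] [ 0.45623949 -0.02757443  1.26889866]
r2 92 [ 0.38407794 -0.12638636  0.16586924] [ 0.29170711 -0.15392322  0.04570875] [ 0.43980847 -0.02757443  1.26889866]
steelS 114 [ 0.46031134 -0.21201092  0.07929861] [ 0.12418059 -0.40455972  0.05421436] [ 0.48357846 -0.19418563  0.82783453]
[ 0.45139917 -0.22603288  0.00436673] [ 0.47681997 -0.18674768  0.01598047]
```

View pics/topw.png

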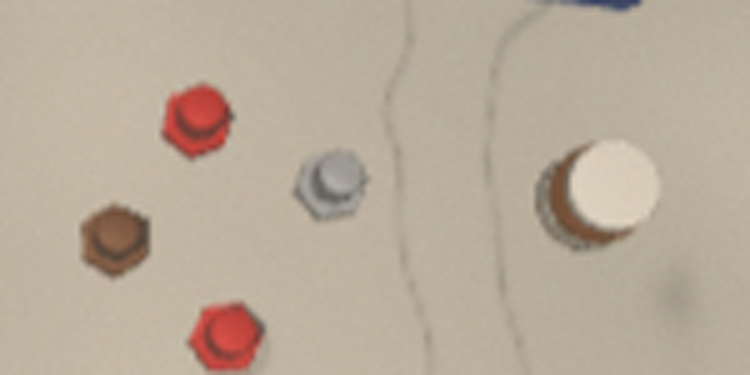

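```bash
python3 - <<'E'
from h import *
T=np.load("top0.npz");S=np.load("side0.npz")
P=T["P"];px=T["px"];z=P[...,2]
mm=((z>.235)&(z<.3)).astype(np.uint8); mm[:,260:]=0; mm[:95]=0; mm[272:]=0
n_,l,st,_=cv2.connectedComponentsWithStats(mm); k=1+np.argmax(st[1:,4]); q=P[l==k][:,:2]
r=cv2.minAreaRect((q*1000).astype(np.float32)); print("shelf",r,cv2.boxPoints(r).round())
Q=S["P"]; ang=np.radians(99.03)
hs=cv2.cvtColor(S["px"],cv2.COLOR_BGR2HSV)
g=(hs[...,0]>55)&(hs[...,0]<95)&(hs[...,1]>80); g[:, 320:]=0; g[:100]=0; g[210:]=0
a=Q[g]; n=np.array([np.cos(ang),np.sin(ang)]); t=np.array([-n[1],n[0]])
a=a[(a[:,2]>.01)&(a[:,2]<.12)]; s=a[:,:2]@n; k=abs(s-np.median(s))<.01;a=a[k];s=s[k]
print("front s",np.median(s),"t", np.percentile(a[:,:2]@t,[0,1,50,99,100]),np.percentile(a[:,2],[1,99]))
s0=np.median(s)
d=s0-Q[...,:2]@n; h=(d>.03)&(d<.065)&(Q[...,2]>.07)&(Q[...,2]<.1); h[:,320:]=0;h[:100]=0;h[:,:230]=0
b=Q[h]; print("handle s",np.percentile(b[:,:2]@n,[2,50,98]),"t",np.percentile(b[:,:2]@t,[0,2,50,98,100]),np.median(b[:,2]))
bx=cv2.boxPoints(r)/1000; print("shelf s,t",(bx@n).round(4),(bx@t).round(4))
for u,v,nm,zl in((376,227,"steel",.05),(369,175,"beaker",.05),(420,174,"tip",.04),(431,228,"jar",.06),(349,213,"r1",.05),(333,238,"br",.05)):
    w=P[v-22:v+23,u-26:u+27]; b=w[(w[...,2]>zl)&(w[...,2]<.2)]
    print(nm,len(b),np.median(b,0).round(4),b.min(0).round(4),b.max(0).round(4))
# steel grip top by color in the top view at z=.06
w=px[205:250,358:395].astype(int); sat=w.max(2)-w.min(2); m=(sat<16); m=m.astype(np.uint8)
n_,l,st,ce=cv2.connectedComponentsWithStats(m); k=1+np.argmax(st[1:,4]); print(st[k],ce[k]+[358,205])
np.set_printoptions(linewidth=200)
E
```

```text
shelf ((555.62939453125, 334.25341796875), (341.55133056640625, 351.3886413574219), 9.185280799865723) [[359. 480.]
 [415. 134.]
 [752. 188.]
 [696. 535.]]
front s 0.12424707217647248 t [-0.71620586 -0.71235967 -0.57497421 -0.4811931  -0.48037657] [0.01242064 0.11911057]
handle s [0.0734995  0.0770156  0.09194561] t [-0.66205625 -0.65832158 -0.59402136 -0.53680514 -0.53364597] 0.08741842935702154
shelf s,t [0.4181 0.0667 0.0677 0.4191] [-0.43   -0.4309 -0.7725 -0.7715]
steel 103 [ 0.4786 -0.2016  0.0608] [ 0.4613 -0.2188  0.0537] [ 0.5221 -0.1307  0.067 ]
beaker 153 [ 0.632  -0.19    0.0674] [ 0.5891 -0.2192  0.0501] [ 0.6525 -0.1571  0.0774]
tip 1071 [ 0.6198 -0.3389  0.0477] [ 0.5745 -0.4016  0.0402] [ 0.669  -0.2788  0.0615]
jar 273 [ 0.4595 -0.3524  0.0767] [ 0.436  -0.3776  0.0603] [ 0.4838 -0.3288  0.0836]
r1 116 [ 0.503  -0.1282  0.0608] [ 0.4445 -0.2001  0.0514] [ 0.5232 -0.0708  0.0663]
br 136 [ 0.4326 -0.093   0.0615] [ 0.375  -0.1515  0.0527] [ 0.4562 -0.0706  0.0694]
[ 11  16  14  13 139] [375.87769784 226.58992806]
```

```bash
cat >> h.py <<'E'
A=np.radians(99.1); N=np.array([np.cos(A),np.sin(A),0]); TT=np.array([-N[1],N[0],0]); Z=np.array([0,0,1.])
def st(s,t,z): return s*N+t*TT+z*Z
def tilted(deg):   # tool y into the unit, leaning back from the shelf
    a=np.radians(deg); z=np.sin(a)*N-np.cos(a)*Z; y=np.cos(a)*N+np.sin(a)*Z
    return R.from_matrix(np.stack([np.cross(y,z),y,z],1))
def down(az):      # tool vertical, tool y at azimuth az (deg)
    a=np.radians(az); y=np.array([np.cos(a),np.sin(a),0]); return R.from_matrix(np.stack([np.cross(y,-Z),y,-Z],1))
def delta(p,Rt,p0=None,R0=None):
    p0=np.array(state()["tool_pos"]) if p0 is None else p0; R0=rot() if R0 is None else R0
    print("trans cm",(R0.inv().apply(p-p0)*100).round(2),"rot",(R0.inv()*Rt).as_rotvec().round(3),"target",p.round(3)); return p,Rt
E
python3 - <<'E'
from h import *
p0=np.array(state()["tool_pos"])
a=delta(p0+[0,0,.2],rot())
b=delta(np.array([.53,-.03,.42]),tilted(0),*a)
c=delta(st(.015,-.599,.161),tilted(40),*b)
E
```

```text
trans cm [  0.    -0.04 -20.  ] rot [0. 0. 0.] target [0.233 0.579 0.444]
trans cm [-50.29 -45.43   2.49] rot [-0.002 -0.001 -0.542] target [ 0.53 -0.03  0.42]
trans cm [-8.04 12.84 25.9 ] rot [-0.698 -0.     0.   ] target [0.589 0.11  0.161]
```

{"fn": "send_rows", "kwargs": {
  "steps": [
    {"translation": [0,0,-5],"delta_rot": [0,0,0],"jaw": 8.5},
    {"translation": [0,0,-10],"delta_rot": [0,0,0],"jaw": 8.5},
    {"translation": [0,0,-15],"delta_rot": [0,0,0],"jaw": 8.5},
    {"translation": [0,0,-20],"delta_rot": [0,0,0],"jaw": 8.5},
    {"translation": [-3,-3,-20],"delta_rot": [0,0,-0.05],"jaw": 6},
    {"translation": [-6,-6,-20],"delta_rot": [0,0,-0.1],"jaw": 5},
    {"translation": [-9,-9,-20],"delta_rot": [0,0,-0.15],"jaw": 4},
    {"translation": [-12,-12,-20],"delta_rot": [0,0,-0.2],"jaw": 3}
  ]
}}

```text
time: 0.9
tool_pos: [0.3001, 0.4221, 0.4447]
tool_rot: [-0.0, 0.09, 0.996, -0.0]
contact_force: [1.0, -0.9, 0.3]
gripper_width: 0.354
grasp_force: 0.0
```

```bash
python3 - <<'E'
from h import *
print(state()["tool_pos"],state()["joint_pos"].round(2))
b=delta(np.array([.53,-.03,.42]),tilted(0))
E
```

```text
[0.30014069 0.4221153  0.4447214 ] [ 0.81 -0.24  1.56 -0.    1.82 -0.58]
trans cm [-30.71 -40.36   2.49] rot [-0.001 -0.    -0.339] target [ 0.53 -0.03  0.42]
```

{"fn": "send_rows", "kwargs": {
  "steps": [
    {"translation": [-3,-4,0.2],"delta_rot": [0,0,-0.04],"jaw": 3},
    {"translation": [-6,-8,0.5],"delta_rot": [0,0,-0.08],"jaw": 3},
    {"translation": [-9,-12,0.7],"delta_rot": [0,0,-0.12],"jaw": 3},
    {"translation": [-12,-16,1],"delta_rot": [0,0,-0.16],"jaw": 3},
    {"translation": [-15,-20,1.2],"delta_rot": [0,0,-0.2],"jaw": 3},
    {"translation": [-18,-24,1.5],"delta_rot": [0,0,-0.24],"jaw": 3},
    {"translation": [-21,-28,1.7],"delta_rot": [0,0,-0.28],"jaw": 3},
    {"translation": [-24,-32,2],"delta_rot": [0,0,-0.339],"jaw": 3}
  ]
}}

```text
time: 1.7
tool_pos: [0.4779, 0.0637, 0.425]
tool_rot: [0.0, -0.079, 0.997, 0.0]
contact_force: [0.7, 1.0, 0.7]
gripper_width: 0.35
grasp_force: 0.0
```

```bash
python3 - <<'E'
from h import *
print(state()["tool_pos"],state()["joint_pos"].round(2))
a=delta(st(-.06,-.599,.30),tilted(40))
delta(st(.015,-.599,.161),tilted(40),*a)
E
```

```text
[0.47786698 0.06374275 0.42499157] [-0.02 -0.33  1.67  0.    1.81 -1.75]
trans cm [-11.71  -4.73  12.5 ] rot [-0.698  0.    -0.001] target [0.601 0.035 0.3  ]
trans cm [-0.   -3.19 15.47] rot [0. 0. 0.] target [0.589 0.11  0.161]
```

{"fn": "send_rows", "kwargs": {
  "steps": [
    {"translation": [-1.5,-3,1.5],"delta_rot": [-0.1,0,0],"jaw": 3},
    {"translation": [-3,-5,3],"delta_rot": [-0.2,0,0],"jaw": 3},
    {"translation": [-4.5,-6,4.5],"delta_rot": [-0.3,0,0],"jaw": 3},
    {"translation": [-6,-6,6],"delta_rot": [-0.4,0,0],"jaw": 3},
    {"translation": [-8,-5,8],"delta_rot": [-0.5,0,0],"jaw": 3},
    {"translation": [-10,-5,10],"delta_rot": [-0.6,0,0],"jaw": 3},
    {"translation": [-11.7,-4.7,12.5],"delta_rot": [-0.698,0,0],"jaw": 3},
    {"translation": [-11.7,-4.7,12.5],"delta_rot": [-0.698,0,0],"jaw": 3}
  ]
}}

```text
time: 2.5
tool_pos: [0.5992, 0.0369, 0.2922]
tool_rot: [-0.032, -0.07, 0.936, 0.343]
contact_force: [-0.2, 0.1, -1.5]
gripper_width: 0.354
grasp_force: 0.0
```

```bash
python3 - <<'E'
from h import *
print(state()["tool_pos"],state()["joint_pos"].round(2))
a=delta(st(.015,-.599,.161),tilted(40))
f=grab_frame("wrist"); cv2.imwrite("pics/w1.png",f["pixels"])
E
```

```text
[0.59917768 0.03686537 0.29224527] [-0.32  0.1   1.59  0.62  1.79 -2.01]
trans cm [-0.29 -2.89 14.75] rot [ 0.005 -0.007 -0.012] target [0.589 0.11  0.161]
```

View pics/w1.png

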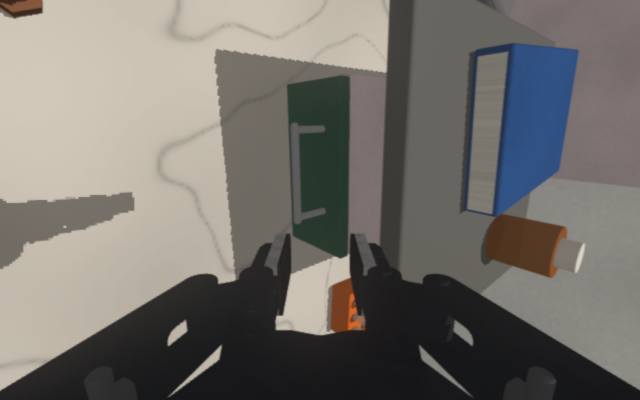

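The wrist view shows the handle bar at about u=296, v=125–222 in front of the green front. The front is clear of the shelf edge, which runs at u≈388. I'll refine the bar position from this.

```bash
python3 - <<'E'
from h import *
f=grab_frame("wrist"); P=pts(f)
w=P[120:225,285:335].reshape(-1,3); w=w[(w[:,2]>.07)&(w[:,2]<.1)]
s=w@N;t=w@TT
k=(s<.095); print("bar",k.sum(),np.percentile(s[k],[5,50,95]),np.percentile(t[k],[1,50,99]),np.percentile(w[k][:,2],[5,50,95]))
g=P[110:220,310:340].reshape(-1,3); g=g[(g[:,2]>.02)&(g[:,2]<.11)]; print("front",np.percentile(g@N,[5,50,95]))
u=P[60:240,300:335].reshape(-1,3); u=u[(u[:,2]>.1)&(u@N<.2)&(u@N>.1)]; print("front t",np.percentile(u@TT,[1,99]))
E
```

```text
bar 923 [0.07132805 0.07430821 0.08989141] [-0.66142188 -0.5947504  -0.53757495] [0.08315796 0.0876639  0.08941411]
front [0.11586237 0.121387   0.12226093]
front t [-0.69273003 -0.48475938]
```

{"fn": "send_rows", "kwargs": {
  "steps": [
    {"translation": [0,-1,2],"delta_rot": [0,0,0],"jaw": 3},
    {"translation": [0,-2,4],"delta_rot": [0,0,0],"jaw": 3},
    {"translation": [-0.2,-3,6],"delta_rot": [0,0,0],"jaw": 3},
    {"translation": [-0.2,-3,8],"delta_rot": [0,0,0],"jaw": 3},
    {"translation": [-0.2,-3,10],"delta_rot": [0,0,0],"jaw": 3},
    {"translation": [-0.2,-3,12],"delta_rot": [0,0,0],"jaw": 3},
    {"translation": [-0.2,-3,13],"delta_rot": [0,0,0],"jaw": 3},
    {"translation": [-0.2,-3,13],"delta_rot": [0,0,0],"jaw": 3}
  ]
}}

```text
time: 3.4
tool_pos: [0.5926, 0.0986, 0.1825]
tool_rot: [-0.026, -0.074, 0.937, 0.34]
contact_force: [0.1, 0.1, -0.9]
gripper_width: 0.351
grasp_force: 0.0
```

```bash
python3 - <<'E'
from h import *
s=state();p=s["tool_pos"]; print(p@N,p@TT,p[2],s["contact_force"])
delta(st(.079,-.599,.084),tilted(40))
E
```

```text
0.0036224506204686068 -0.6007178070556898 0.18254365768114716 [ 0.05293851  0.08321605 -0.90440645]
trans cm [ 0.19 -0.55 12.39] rot [-0.001  0.001  0.   ] target [0.579 0.173 0.084]
```

{"fn": "send_rows", "kwargs": {
  "steps": [
    {"translation": [0.2,-0.7,1.5],"delta_rot": [0,0,0],"jaw": 3},
    {"translation": [0.2,-0.7,4],"delta_rot": [0,0,0],"jaw": 3},
    {"translation": [0.2,-0.7,6.5],"delta_rot": [0,0,0],"jaw": 3},
    {"translation": [0.2,-0.7,9],"delta_rot": [0,0,0],"jaw": 3},
    {"translation": [0.2,-0.7,11],"delta_rot": [0,0,0],"jaw": 3},
    {"translation": [0.2,-0.7,12.2],"delta_rot": [0,0,0],"jaw": 3},
    {"translation": [0.2,-0.7,12.2],"delta_rot": [0,0,0],"jaw": 3},
    {"translation": [0.2,-0.7,12.2],"delta_rot": [0,0,0],"jaw": 3}
  ]
}}

```text
time: 4.2
tool_pos: [0.5802, 0.1692, 0.0841]
tool_rot: [-0.026, -0.073, 0.937, 0.341]
contact_force: [0.1, -0.5, 0.4]
gripper_width: 0.35
grasp_force: 0.0
```

{"fn": "send_rows", "kwargs": {
  "steps": [
    {"translation": [0,0,0],"delta_rot": [0,0,0],"jaw": 2},
    {"translation": [0,0,0],"delta_rot": [0,0,0],"jaw": 0.5},
    {"translation": [0,0,0],"delta_rot": [0,0,0],"jaw": 0},
    {"translation": [0,0,0],"delta_rot": [0,0,0],"jaw": 0},
    {"translation": [0,0,0],"delta_rot": [0,0,0],"jaw": 0},
    {"translation": [0,0,0],"delta_rot": [0,0,0],"jaw": 0},
    {"translation": [0,0,0],"delta_rot": [0,0,0],"jaw": 0},
    {"translation": [0,0,0],"delta_rot": [0,0,0],"jaw": 0}
  ]
}}

```text
time: 5.0
tool_pos: [0.5808, 0.1694, 0.0857]
tool_rot: [-0.025, -0.074, 0.937, 0.342]
contact_force: [-1.2, 0.2, 5.7]
gripper_width: 0.091
grasp_force: 58.6
```

```bash
python3 - <<'E'
from h import *
s=state();p=s["tool_pos"]; print(p@N,p@TT,p[2],s["contact_force"],s["gripper_width"],s["grasp_force"])
delta(p-.19*N,rot())
E
```

```text
0.07542493885578798 -0.6002542948140405 0.08567315532947206 [-1.20319409  0.15479685  5.72956367] 0.09146944276215799 58.58412802219391
trans cm [ -0.05 -14.54 -12.23] rot [0. 0. 0.] target [ 0.611 -0.018  0.086]
```

{"fn": "send_rows", "kwargs": {
  "steps": [
    {"translation": [0,-0.8,-0.7],"delta_rot": [0,0,0],"jaw": 0},
    {"translation": [0,-2,-1.7],"delta_rot": [0,0,0],"jaw": 0},
    {"translation": [0,-3.6,-3],"delta_rot": [0,0,0],"jaw": 0},
    {"translation": [0,-5.4,-4.5],"delta_rot": [0,0,0],"jaw": 0},
    {"translation": [0,-7.2,-6.05],"delta_rot": [0,0,0],"jaw": 0},
    {"translation": [0,-9,-7.55],"delta_rot": [0,0,0],"jaw": 0},
    {"translation": [0,-10.6,-8.9],"delta_rot": [0,0,0],"jaw": 0},
    {"translation": [0,-11.8,-9.9],"delta_rot": [0,0,0],"jaw": 0}
  ]
}}

```text
time: 5.8
tool_pos: [0.6055, 0.0153, 0.0857]
tool_rot: [-0.024, -0.073, 0.937, 0.341]
contact_force: [2.1, 2.8, 6.1]
gripper_width: 0.087
grasp_force: 59.9
```

{"fn": "send_rows", "kwargs": {
  "steps": [
    {"translation": [0,-0.8,-0.65],"delta_rot": [0,0,0],"jaw": 0},
    {"translation": [0,-1.5,-1.25],"delta_rot": [0,0,0],"jaw": 0},
    {"translation": [0,-2.1,-1.75],"delta_rot": [0,0,0],"jaw": 0},
    {"translation": [0,-2.5,-2.1],"delta_rot": [0,0,0],"jaw": 0},
    {"translation": [0,-2.5,-2.1],"delta_rot": [0,0,0],"jaw": 0},
    {"translation": [0,-2.5,-2.1],"delta_rot": [0,0,0],"jaw": 0},
    {"translation": [0,-2.5,-2.1],"delta_rot": [0,0,0],"jaw": 2},
    {"translation": [0,-2.5,-2.1],"delta_rot": [0,0,0],"jaw": 3}
  ]
}}

```text
time: 6.6
tool_pos: [0.6084, -0.0158, 0.0831]
tool_rot: [-0.027, -0.073, 0.937, 0.34]
contact_force: [-0.2, -0.2, -0.2]
gripper_width: 0.35
grasp_force: 0.0
```

```bash
python3 - <<'E'
from h import *
s=state();p=s["tool_pos"]; print(p@N,p@TT,p[2],s["contact_force"],s["gripper_width"],s["grasp_force"])
f=grab_frame("top"); S=pts(f); v,u=np.mgrid[0:400,0:640]
E
```

```text
-0.11186159322980174 -0.598201493870809 0.08310595438964076 [-0.21223867 -0.19731698 -0.16323164] 0.35018563000292297 0.0
```

```bash
python3 - <<'E'
from h import *
p0=np.array(state()["tool_pos"])
a=delta(p0+rot().apply([0,-.02,-.15]),rot())
b=delta(np.array([.475,-.205,.25]),down(99.1),*a)
E
```

```text
trans cm [ -0.  -2. -15.] rot [0. 0. 0.] target [ 0.626 -0.126  0.185]
trans cm [16.12 -0.04 -8.49] rot [ 0.698 -0.    -0.003] target [ 0.475 -0.205  0.25 ]
```

{"fn": "send_rows", "kwargs": {
  "steps": [
    {"translation": [0,0,-1.5],"delta_rot": [0,0,0],"jaw": 3},
    {"translation": [0,0,-3.5],"delta_rot": [0,0,0],"jaw": 3},
    {"translation": [0,0,-6],"delta_rot": [0,0,0],"jaw": 3},
    {"translation": [0,-0.5,-9],"delta_rot": [0,0,0],"jaw": 3},
    {"translation": [0,-1,-12],"delta_rot": [0,0,0],"jaw": 4},
    {"translation": [0,-2,-15],"delta_rot": [0,0,0],"jaw": 6},
    {"translation": [0,-2,-18],"delta_rot": [0.05,0,0],"jaw": 6},
    {"translation": [0,-2,-20],"delta_rot": [0.1,0,0],"jaw": 6}
  ]
}}

```text
time: 7.45
tool_pos: [0.6313, -0.1597, 0.2258]
tool_rot: [-0.022, -0.074, 0.953, 0.292]
contact_force: [0.4, 0.9, 0.8]
gripper_width: 0.703
grasp_force: 0.0
```

```bash
python3 - <<'E'
from h import *
s=state(); print(s["tool_pos"],s["joint_pos"].round(2),s["gripper_width"])
b=delta(np.array([.475,-.205,.25]),down(99.1))
# drawer opening from top
f=grab_frame("top"); P=pts(f); hs=cv2.cvtColor(f["pixels"],cv2.COLOR_BGR2HSV)
E
```

```text
[ 0.63134328 -0.15972412  0.22583428] [-0.54  0.32  1.42  0.46  1.79 -2.26] 0.7030861266155731
trans cm [16.14 -0.36 -3.17] rot [ 0.595  0.002 -0.004] target [ 0.475 -0.205  0.25 ]
```

{"fn": "send_rows", "kwargs": {
  "steps": [
    {"translation": [1,0,-2],"delta_rot": [0.05,0,0],"jaw": 6},
    {"translation": [3,0,-3.2],"delta_rot": [0.12,0,0],"jaw": 6},
    {"translation": [6,0,-3.2],"delta_rot": [0.22,0,0],"jaw": 6},
    {"translation": [9,-0.3,-3.2],"delta_rot": [0.34,0,0],"jaw": 6},
    {"translation": [12,-0.3,-3.2],"delta_rot": [0.45,0,0],"jaw": 6},
    {"translation": [15,-0.4,-3.2],"delta_rot": [0.56,0,0],"jaw": 6},
    {"translation": [16.1,-0.4,-3.2],"delta_rot": [0.595,0,0],"jaw": 6},
    {"translation": [16.1,-0.4,-3.2],"delta_rot": [0.595,0,0],"jaw": 6}
  ]
}}

```text
time: 8.3
tool_pos: [0.474, -0.2022, 0.2482]
tool_rot: [-0.0, -0.078, 0.997, 0.002]
contact_force: [0.0, -0.3, 0.7]
gripper_width: 0.704
grasp_force: 0.0
```

```bash
python3 - <<'E'
from h import *
s=state(); print(s["tool_pos"],s["joint_pos"].round(2))
f=grab_frame("wrist"); cv2.imwrite("pics/w2.png",f["pixels"]); P=pts(f)
np.savez("w2.npz",P=P,px=f["pixels"],**{k:f[k] for k in("fx","fy","cx","cy","rvec","tvec")})
M=cv2.Rodrigues(np.array(f["rvec"]))[0]
c=M@np.array([.473,-.205,.06])+np.array(f["tvec"]).ravel(); print("pred px",f["fx"]*c[0]/c[2]+f["cx"],f["fy"]*c[1]/c[2]+f["cy"])
E
```

```text
[ 0.47396261 -0.20222696  0.24815646] [-0.55 -0.21  1.86  0.    1.5  -2.28]
pred px 317.80056611282447 179.34410359499608
```

View pics/w2.png

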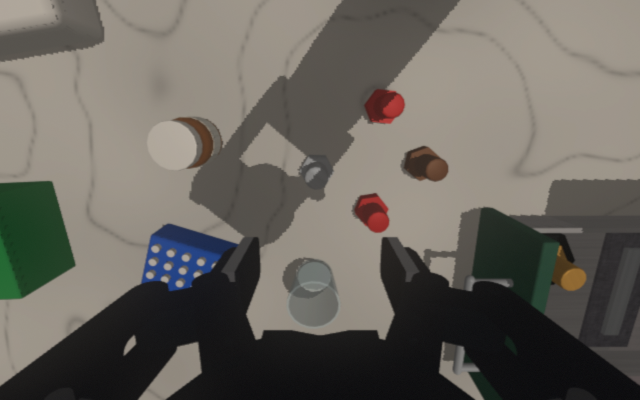

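The steel weight is at about (316,172), in the arm's shadow and beneath the TCP. Red and brown look-alikes are to its right, the beaker is at (313,290), and the open drawer is at lower right. Next I'll get the weight's centre and foot angle.

```bash
python3 - <<'E'
from h import *
D=np.load("w2.npz"); P=D["P"]; px=D["px"]
w=P[140:205,285:345]; z=w[...,2]
b=w[(z>.055)&(z<.07)]; print("top",len(b),b.min(0),b.max(0),(b.min(0)+b.max(0))/2,np.median(b,0))
m=((z>.007)&(z<.1)).astype(np.uint8); n,l,st_,ce=cv2.connectedComponentsWithStats(m); print(st_,ce)
f=w[(z>.012)&(z<.022)]; print("foot",len(f),f.min(0),f.max(0))
i=cv2.resize(px[140:205,285:345],None,fx=8,fy=8,interpolation=cv2.INTER_CUBIC); i=cv2.convertScaleAbs(i,alpha=2)
mm=cv2.resize(m*255,None,fx=8,fy=8,interpolation=cv2.INTER_NEAREST); ct,_=cv2.findContours(mm,cv2.RETR_EXTERNAL,cv2.CHAIN_APPROX_NONE); cv2.drawContours(i,ct,-1,(0,255,0),1)
cv2.imwrite("pics/w2c.png",i)
E
```

```text
top 436 [ 0.45892722 -0.22016137  0.05552934] [ 0.48481884 -0.19485863  0.06293148] [ 0.47187303 -0.20751     0.05923041] [ 0.47120013 -0.20759453  0.05993102]
[[   0    0   60   65 3069]
 [  14   15   35   35  831]] [[29.10654936 32.22385142]
 [30.95306859 31.1732852 ]]
foot 294 [ 0.45261061 -0.22808232  0.01304995] [ 0.4902923  -0.18719612  0.02178992]
```

View pics/w2c.png

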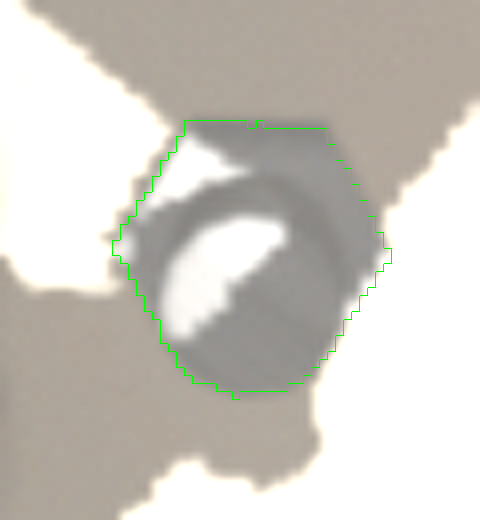

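```bash
python3 - <<'E'
from h import *
D=np.load("w2.npz"); P=D["P"]
w=P[140:205,285:345]; z=w[...,2]
m=((z>.007)&(z<.1)).astype(np.uint8); c=max(cv2.findContours(m,0,1)[0],key=len)[:,0,:]+[285,140]
M=cv2.Rodrigues(D["rvec"])[0]; C=-M.T@D["tvec"].ravel()
def ray(uv,h):
    d=np.stack([(uv[:,0]-D["cx"])/D["fx"],(uv[:,1]-D["cy"])/D["fy"],np.ones(len(uv))],1)@M
    return (C+d*((h-C[2])/d[:,2])[:,None])[:,:2]
C0=np.array([285,140])
seg=[((185,121),(325,129)),((113,248),(185,121)),((325,129),(390,256))]
mw=(P[...,2]>.007)&(P[...,2]<.1)
ang=[]
for a,b in seg:
    a=np.array(a)/8+C0;b=np.array(b)/8+C0;t=(b-a)/np.linalg.norm(b-a);nn=np.array([-t[1],t[0]])
    e=c-a; k=(e@t>1.5)&(e@t<np.linalg.norm(b-a)-1.5)&(abs(e@nn)<2)
    q=ray(c[k].astype(float),.01); vx,vy,_,_=cv2.fitLine(q.astype(np.float32)*1000,cv2.DIST_HUBER,0,.01,.01).ravel()
    g=np.degrees(np.arctan2(vy,vx)); ang.append(g%60); print(k.sum(),g,g%60)
lr=ray(np.array([[113,252],[390,258]])/8+C0,.012); d=lr[1]-lr[0]; print("corner line",np.degrees(np.arctan2(d[1],d[0]))%60,np.linalg.norm(d),lr.mean(0))
print("flats mod60",ang,"unit x dir mod60",99.1%60," corner dirs of socket 39.1; flats at",(99.1+30)%60)
E
```

```text
15 -86.34614 33.653862
13 -22.867907 37.132095
13 36.85054 36.85054
corner line 37.68065031165581 0.04239204723427294 [ 0.47373443 -0.20671251]
flats mod60 [np.float32(33.653862), np.float32(37.132095), np.float32(36.85054)] unit x dir mod60 39.099999999999994  corner dirs of socket 39.1; flats at 9.099999999999994
```

```bash
python3 - <<'E'
from h import *
a=delta(np.array([.472,-.207,.040]),down(96.5))
E
```

```text
trans cm [ 0.36 -0.47 20.82] rot [0.004 0.    0.043] target [ 0.472 -0.207  0.04 ]
```

{"fn": "send_rows", "kwargs": {
  "steps": [
    {"translation": [0.3,-0.45,2],"delta_rot": [0.004,0,0.043],"jaw": 5},
    {"translation": [0.35,-0.47,5],"delta_rot": [0.004,0,0.043],"jaw": 5},
    {"translation": [0.35,-0.47,9],"delta_rot": [0.004,0,0.043],"jaw": 5},
    {"translation": [0.35,-0.47,13],"delta_rot": [0.004,0,0.043],"jaw": 5},
    {"translation": [0.35,-0.47,16],"delta_rot": [0.004,0,0.043],"jaw": 5},
    {"translation": [0.35,-0.47,17],"delta_rot": [0.004,0,0.043],"jaw": 5},
    {"translation": [0.35,-0.47,17],"delta_rot": [0.004,0,0.043],"jaw": 5},
    {"translation": [0.35,-0.47,17],"delta_rot": [0.004,0,0.043],"jaw": 5}
  ]
}}

```text
time: 9.15
tool_pos: [0.4738, -0.2086, 0.0796]
tool_rot: [0.001, -0.056, 0.998, -0.001]
contact_force: [0.5, -0.3, 0.1]
gripper_width: 0.59
grasp_force: 0.0
```

```bash
python3 - <<'E'
from h import *
a=delta(np.array([.472,-.207,.040]),down(96.5)); print(state()["contact_force"])
E
```

```text
trans cm [0.17 0.18 3.96] rot [-0.002  0.002 -0.   ] target [ 0.472 -0.207  0.04 ]
[ 0.469351   -0.30747206  0.12280226]
```

{"fn": "send_rows", "kwargs": {
  "steps": [
    {"translation": [0.15,0.15,0.5],"delta_rot": [0,0,0],"jaw": 5},
    {"translation": [0.15,0.15,1.5],"delta_rot": [0,0,0],"jaw": 5},
    {"translation": [0.15,0.15,2.7],"delta_rot": [0,0,0],"jaw": 5},
    {"translation": [0.15,0.15,3.6],"delta_rot": [0,0,0],"jaw": 5},
    {"translation": [0.15,0.15,3.95],"delta_rot": [0,0,0],"jaw": 5},
    {"translation": [0.15,0.15,3.95],"delta_rot": [0,0,0],"jaw": 5},
    {"translation": [0.15,0.15,3.95],"delta_rot": [0,0,0],"jaw": 4},
    {"translation": [0.15,0.15,3.95],"delta_rot": [0,0,0],"jaw": 3}
  ]
}}

```text
time: 9.95
tool_pos: [0.4713, -0.2067, 0.0391]
tool_rot: [0.0, -0.057, 0.998, -0.001]
contact_force: [0.1, 1.0, 0.2]
gripper_width: 0.354
grasp_force: 0.0
```

{"fn": "send_rows", "kwargs": {
  "steps": [
    {"translation": [0,0,0],"delta_rot": [0,0,0],"jaw": 2},
    {"translation": [0,0,0],"delta_rot": [0,0,0],"jaw": 1.5},
    {"translation": [0,0,0],"delta_rot": [0,0,0],"jaw": 1},
    {"translation": [0,0,0],"delta_rot": [0,0,0],"jaw": 1},
    {"translation": [0,0,0],"delta_rot": [0,0,0],"jaw": 1},
    {"translation": [0,0,-2],"delta_rot": [0,0,0],"jaw": 1},
    {"translation": [0,0,-5],"delta_rot": [0,0,0],"jaw": 1},
    {"translation": [0,0,-8],"delta_rot": [0,0,0],"jaw": 1}
  ]
}}

```text
time: 10.75
tool_pos: [0.4694, -0.2056, 0.1176]
tool_rot: [-0.002, -0.057, 0.998, 0.001]
contact_force: [0.8, -0.2, -1.4]
gripper_width: 0.286
grasp_force: 59.0
```

```bash
python3 - <<'E'
from h import *
s=state(); print(s["tool_pos"],s["grasp_force"],s["gripper_width"],s["contact_force"])
# carry: rise, approach in front of the drawer
delta(np.array([.52,-.05,.25]),down(99.1))
delta(st(.005,-.644,.25),down(99.1))
E
```

```text
[ 0.46944754 -0.20556719  0.11756835] 58.968263268470764 0.2857244010353521 [ 0.81937262 -0.24164402 -1.35555622]
trans cm [ -6.74  14.91 -13.24] rot [ 0.002 -0.003 -0.046] target [ 0.52 -0.05  0.25]
trans cm [-19.94  29.19 -13.26] rot [ 0.002 -0.003 -0.046] target [0.635 0.107 0.25 ]
```

{"fn": "send_rows", "kwargs": {
  "steps": [
    {"translation": [0,0,-4],"delta_rot": [0,0,0],"jaw": 1},
    {"translation": [0,0,-8],"delta_rot": [0,0,0],"jaw": 1},
    {"translation": [-1,2,-12],"delta_rot": [0,0,-0.01],"jaw": 1},
    {"translation": [-2.5,5,-13.2],"delta_rot": [0,0,-0.02],"jaw": 1},
    {"translation": [-4,8,-13.2],"delta_rot": [0,0,-0.03],"jaw": 1},
    {"translation": [-5.5,11,-13.2],"delta_rot": [0,0,-0.046],"jaw": 1},
    {"translation": [-7,14,-13.2],"delta_rot": [0,0,-0.046],"jaw": 1},
    {"translation": [-8.5,17,-13.2],"delta_rot": [0,0,-0.046],"jaw": 1}
  ]
}}

```text
time: 11.55
tool_pos: [0.5356, -0.0263, 0.2489]
tool_rot: [-0.001, -0.08, 0.997, -0.0]
contact_force: [0.3, 0.5, -1.9]
gripper_width: 0.287
grasp_force: 59.2
```

```bash
python3 - <<'E'
from h import *
s=state(); print(s["tool_pos"],s["grasp_force"],s["joint_pos"].round(2))
ims=[]
e=st(.0,-.644,.024)
for n in("wrist","top"):
    f=grab_frame(n); M=cv2.Rodrigues(np.array(f["rvec"]))[0]; c=M@e+np.array(f["tvec"]).ravel(); u,v=f["fx"]*c[0]/c[2]+f["cx"],f["fy"]*c[1]/c[2]+f["cy"]; print(n,u,v)
    np.savez(n+"3.npz",P=pts(f),px=f["pixels"],**{k:f[k] for k in("fx","fy","cx","cy","rvec","tvec")})
    i=f["pixels"]
    if n=="top": i=cv2.resize(i[100:300,200:400],(400,400),interpolation=cv2.INTER_CUBIC)
    else: i=i[:,200:600]
    ims.append(i)
cv2.imwrite("pics/c3.png",np.hstack(ims))
E
```

```text
[ 0.53559428 -0.02627854  0.24890942] 59.17021930217743 [-0.19 -0.16  1.81 -0.    1.49 -1.92]
wrist 406.29157346515944 265.9247173280873
top 267.44331709645127 172.97813648823814
```

View pics/c3.png

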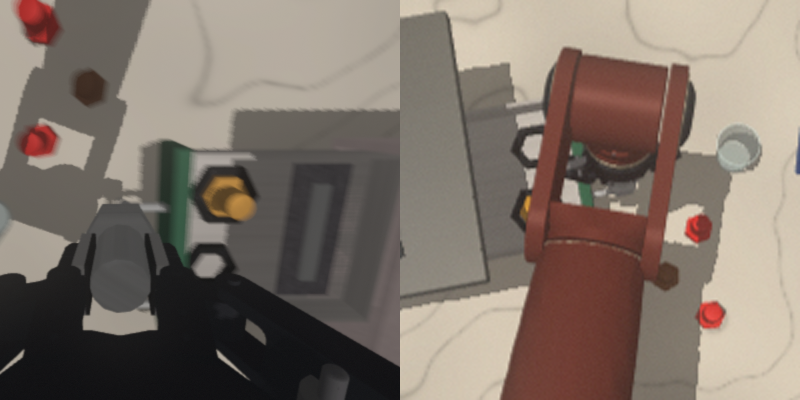

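In the wrist half the weight is held upright. The green front is at about u≈375, the brass weight at (425,195), and the empty black hexagonal holder at about (408,262), partly behind a finger. In the top half the holder is visible around the arm. I'll measure the front, brass and holder centres.

```bash
python3 - <<'E'
from h import *
for n,(v0,v1,u0,u1) in (("wrist",(140,300,340,480)),("top",(140,230,250,300))):
    D=np.load(n+"3.npz"); P=D["P"];px=D["px"];hs=cv2.cvtColor(px,cv2.COLOR_BGR2HSV)
    W=np.zeros(P.shape[:2],bool); W[v0:v1,u0:u1]=1; z=P[...,2];S=P@N;T=P@TT
    g=W&(z>.105)&(z<.125)&(S<.05)&(S>-.12); print(n,"front top",g.sum(),np.percentile(S[g],[2,50,98]) if g.any() else "")
    b=W&(z>.066)&(z<.078)&(S>-.05); 
    if b.any(): print(" brass s",np.percentile(S[b],[2,50,98]),"t",np.percentile(T[b],[2,50,98]),b.sum())
    k=W&(z>.018)&(z<.030)&(px.max(2)<70)&(S>-.05)&(S<.06)&(T<-.585)
    if k.any(): print(" holder rim s",np.percentile(S[k],[1,50,99]),"t",np.percentile(T[k],[1,50,99]),k.sum())
    fl=W&(z>.004)&(z<.016)&(S>-.03)&(S<.04)&(T<-.62)&(T>-.67)
    if fl.any(): print(" floor s",np.percentile(S[fl],[1,50,99]),"t",np.percentile(T[fl],[1,50,99]),fl.sum(),np.median(z[fl]))
E
```

```text
wrist front top 2059 [-0.06834321 -0.0610684  -0.05285936]
 brass s [-0.00237766  0.01016975  0.02395071] t [-0.56071142 -0.54697946 -0.53443994] 611
 holder rim s [-0.02794421  0.0035636   0.03334927] t [-0.66618818 -0.62910611 -0.61509882] 650
 floor s [-0.02738541  0.006119    0.03948623] t [-0.66589505 -0.64547548 -0.62069769] 834 0.01032575295382247
top front top 104 [-0.06780618 -0.05996473 -0.05275726]
 brass s [0.01577499 0.02173    0.02535145] t [-0.56205817 -0.5532173  -0.54291025] 18
 holder rim s [-0.01395908  0.01826034  0.03329682] t [-0.6725086  -0.65196653 -0.61703742] 100
 floor s [-0.0094051   0.01358958  0.03940568] t [-0.66940103 -0.64838258 -0.62052452] 159 0.011298642201732113
```

```bash
python3 - <<'E'
from h import *
p=np.array(state()["tool_pos"]); 
Q=[]
for n in("side","top"):
    P=pts(grab_frame(n)).reshape(-1,3); Q.append(P)
P=np.vstack(Q); d=P-p; S=d@N;T=d@TT
k=(abs(S)<.15)&(abs(T)<.13)&(P[:,2]>.27)&(P[:,2]<.9)
for a in np.arange(0.02,.5,.03):
    m=k&(d[:,2]>=a)&(d[:,2]<a+.03)
    if m.sum()>5: print(round(a,2),m.sum(),"S",np.percentile(S[m],[2,98]).round(3),"T",np.percentile(T[m],[2,98]).round(3))
delta(st(.002,-.645,.2),down(99.1))
E
```

```text
0.02 401 S [-0.044  0.045] T [-0.009  0.014]
0.05 540 S [-0.061  0.058] T [-0.01   0.018]
0.08 631 S [-0.064  0.06 ] T [-0.009  0.02 ]
0.11 519 S [-0.037  0.027] T [-0.009  0.038]
0.14 808 S [-0.037  0.031] T [-0.012  0.038]
0.17 633 S [-0.036  0.028] T [-0.009  0.037]
0.2 220 S [-0.057  0.027] T [0.003 0.059]
0.23 1383 S [-0.066  0.056] T [-0.011  0.127]
0.26 3128 S [-0.067  0.064] T [-0.022  0.126]
0.29 9050 S [-0.058  0.088] T [-0.03   0.127]
0.32 171 S [0.03  0.067] T [0.11 0.13]
trans cm [-12.09  11.33   4.86] rot [-0.001 -0.003  0.002] target [0.637 0.104 0.2  ]
```

{"fn": "send_rows", "kwargs": {
  "steps": [
    {"translation": [-1.5,0,0],"delta_rot": [0,0,-0.13],"jaw": 1},
    {"translation": [-3,0,0],"delta_rot": [0,0,-0.27],"jaw": 1},
    {"translation": [-4.5,0,0],"delta_rot": [0,0,-0.41],"jaw": 1},
    {"translation": [-6,0,0],"delta_rot": [0,0,-0.55],"jaw": 1},
    {"translation": [-7.5,0,0],"delta_rot": [0,0,-0.69],"jaw": 1},
    {"translation": [-9,0,0],"delta_rot": [0,0,-0.83],"jaw": 1},
    {"translation": [-10.5,0,0],"delta_rot": [0,0,-0.95],"jaw": 1},
    {"translation": [-12,0,0],"delta_rot": [0,0,-1.045],"jaw": 1}
  ]
}}

```text
time: 12.55
tool_pos: [0.6545, -0.0103, 0.2494]
tool_rot: [-0.001, -0.567, 0.823, -0.0]
contact_force: [0.7, -0.5, -0.8]
gripper_width: 0.288
grasp_force: 59.2
```

```bash
python3 - <<'E'
from h import *
s=state(); print(s["tool_pos"],s["grasp_force"],s["joint_pos"].round(2)); p=s["tool_pos"]; print(p@N,p@TT)
a=delta(st(.002,-.645,.175),down(159.1))
E
```

```text
[ 0.65454166 -0.0102594   0.24944676] 59.221739172935486 [-0.13  0.12  1.53 -0.    1.49 -2.91]
-0.11365131849702008 -0.6446808652590302
trans cm [-10.05   5.74   7.43] rot [ 0.001 -0.002  0.001] target [0.637 0.104 0.175]
```

{"fn": "send_rows", "kwargs": {
  "steps": [
    {"translation": [-1,0.5,2],"delta_rot": [0,0,0],"jaw": 1},
    {"translation": [-2.5,1.4,4],"delta_rot": [0,0,0],"jaw": 1},
    {"translation": [-4.3,2.5,6],"delta_rot": [0,0,0],"jaw": 1},
    {"translation": [-6,3.5,7.4],"delta_rot": [0,0,0],"jaw": 1},
    {"translation": [-7.7,4.4,7.4],"delta_rot": [0,0,0],"jaw": 1},
    {"translation": [-9.1,5.2,7.4],"delta_rot": [0,0,0],"jaw": 1},
    {"translation": [-10.05,5.75,7.4],"delta_rot": [0,0,0],"jaw": 1},
    {"translation": [-10.05,5.75,7.4],"delta_rot": [0,0,0],"jaw": 1}
  ]
}}

```text
time: 13.35
tool_pos: [0.6375, 0.1068, 0.1778]
tool_rot: [0.001, -0.567, 0.824, -0.001]
contact_force: [-0.6, 1.1, -1.9]
gripper_width: 0.284
grasp_force: 59.4
```

```bash
python3 - <<'E'
from h import *
s=state(); print(s["contact_force"],s["grasp_force"]); p=s["tool_pos"]; print(p@N,p@TT,p[2])
delta(st(.002,-.645,.075),down(159.1))
f=grab_frame("wrist"); P=pts(f); cv2.imwrite("pics/w4.png",f["pixels"])
d=P-p; z=P[...,2]
k=(abs(d@N)<.05)&(abs(d@TT)<.05)&(z>.12)&(z<.165); q=P[k]; 
if len(q): print("weight foot s",np.percentile(q@N,[1,99]),"t",np.percentile(q@TT,[1,99]),len(q))
E
```

```text
[-0.57406508  1.0719452  -1.93942243] 59.374714493751526
0.004587540108535329 -0.6463195871012054 0.1777826051425169
trans cm [2.900e-01 1.000e-02 1.028e+01] rot [-0.002  0.    -0.   ] target [0.637 0.104 0.075]
weight foot s [-0.01664305  0.00697682] t [-0.65764084 -0.62852741] 1530
```

View pics/w4.png

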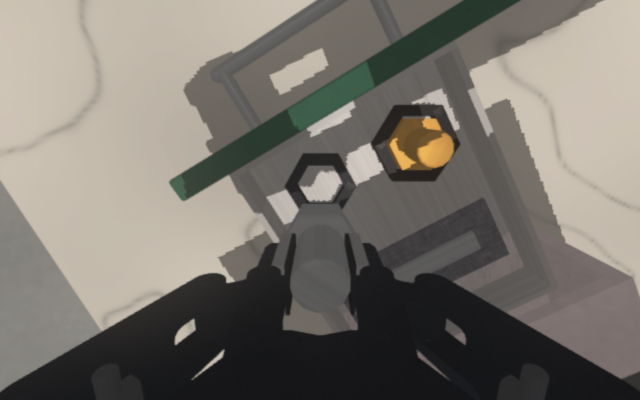

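The weight is held upright. The empty holder is at about (322,182) with its near half hidden by the weight, and the brass weight is at (420,145). I'll refine the holder centre and the weight offset from this.

```bash
python3 - <<'E'
from h import *
f=grab_frame("wrist"); P=pts(f); px=f["pixels"]; z=P[...,2];S=P@N;T=P@TT
W=np.zeros(z.shape,bool);W[145:215,280:362]=1
k=W&(z>.019)&(z<.029)&(S>-.05)&(T<-.6)&(T>-.69); print("rim",k.sum(),np.median(z[k]),"s",np.percentile(S[k],[.5,2,50]),"t",np.percentile(T[k],[.5,2,98,99.5]))
fl=W&(z>.006)&(z<.015)&(px.mean(2)>100); print("floor px",fl.sum())
# socket inside: pixels within the rim
for lo in np.arange(-.035,.02,.006):
    m=k&(S>=lo)&(S<lo+.006)
    if m.sum()>8: print(round(lo+.003,3),"t ext",T[m].min().round(4),T[m].max().round(4),"mid",((T[m].min()+T[m].max())/2).round(4))
b=np.zeros_like(W);b[100:190,370:470]=1;b&=(z>.067)&(z<.078);print("brass s",np.percentile(S[b],[1,99]).mean(),"t",np.percentile(T[b],[1,99]).mean(),b.sum(),np.median(z[b]))
p=np.array(state()["tool_pos"]); print("tcp",p@N,p@TT,p[2])
# held weight: shape by height
d=P-p
for a,b2 in((.137,.153),(.158,.175),(.18,.21)):
    m=(z>a)&(z<b2)&(abs(d@N)<.06)&(abs(d@TT)<.06); m[:, :285]=0;m[:,360:]=0
    q=P[m]; X=rot().inv().apply(q-p); 
    if len(q): print(a,len(q),"tool x",np.percentile(X[:,0],[1,50,99]).round(4),"y",np.percentile(X[:,1],[1,50,99]).round(4))
E
```

```text
rim 1456 0.024231522982979127 s [-0.03082515 -0.02893787 -0.00911596] t [-0.67545003 -0.67469669 -0.61648299 -0.61590038]
floor px 1888
-0.032 t ext -0.6504 -0.6398 mid -0.6451
-0.026 t ext -0.6609 -0.6294 mid -0.6451
-0.02 t ext -0.6726 -0.6189 mid -0.6457
-0.014 t ext -0.6758 -0.6158 mid -0.6458
-0.008 t ext -0.6755 -0.6159 mid -0.6457
-0.002 t ext -0.6758 -0.6158 mid -0.6458
0.004 t ext -0.6756 -0.6158 mid -0.6457
0.01 t ext -0.6758 -0.616 mid -0.6459
0.016 t ext -0.6344 -0.6158 mid -0.6251
0.022 t ext -0.6424 -0.6173 mid -0.6299
brass s 0.011393621479339144 t -0.5492700399922512 1164 0.07207038357510348
tcp 0.0033020466788525786 -0.6461751393530584 0.17741387269176767
0.137 413 tool x [0.0026 0.0179 0.0185] y [-0.0192 -0.0003  0.0183]
0.158 723 tool x [0.0036 0.0113 0.0132] y [-0.0168  0.0002  0.0178]
0.18 4750 tool x [-0.0105  0.0051  0.013 ] y [-0.0143  0.0005  0.0153]
```

{"fn": "send_rows", "kwargs": {
  "steps": [
    {"translation": [0.1,-0.05,1],"delta_rot": [0,0,0],"jaw": 1},
    {"translation": [0.1,-0.05,2.5],"delta_rot": [0,0,0],"jaw": 1},
    {"translation": [0.1,-0.05,4.5],"delta_rot": [0,0,0],"jaw": 1},
    {"translation": [0.1,-0.05,6.5],"delta_rot": [0,0,0],"jaw": 1},
    {"translation": [0.1,-0.05,8.2],"delta_rot": [0,0,0],"jaw": 1},
    {"translation": [0.1,-0.05,9.2],"delta_rot": [0,0,0],"jaw": 1},
    {"translation": [0.1,-0.05,9.2],"delta_rot": [0,0,0],"jaw": 1},
    {"translation": [0.1,-0.05,9.2],"delta_rot": [0,0,0],"jaw": 1}
  ]
}}

```text
time: 14.25
tool_pos: [0.6373, 0.1043, 0.0844]
tool_rot: [-0.0, -0.566, 0.824, -0.001]
contact_force: [0.6, 0.0, -1.5]
gripper_width: 0.287
grasp_force: 59.4
```

```bash
cat > chk.py <<'E'
from h import *
s=state(); print("F",s["contact_force"],s["grasp_force"]); p=np.array(s["tool_pos"])
f=grab_frame("wrist"); P=pts(f); z=P[...,2];S=P@N;T=P@TT
print("tcp",p@N,p@TT,p[2])
k=(z>.019)&(z<.029)&(S>-.04)&(S<.04)&(T<-.6)&(T>-.69)&(f["pixels"].max(2)<80)
print("rim",k.sum(),"s",np.percentile(S[k],[.5,2]),"t",np.percentile(T[k],[1,99]),np.percentile(T[k],[1,99]).mean())
d=P-p; h=p[2]-.04
m=(z>h+.003)&(z<h+.021)&(abs(d@N)<.04)&(abs(d@TT)<.04)&(f["pixels"].max(2)>80)
X=rot().inv().apply(P[m]-p)
if m.any(): print("foot tool x",np.percentile(X[:,0],[50,98]).round(4),"y",np.percentile(X[:,1],[1,99]).round(4),m.sum())
delta(st(.002,-.646,.050),down(159.1))
E
python3 chk.py
```

```text
F [ 0.58261704  0.02549867 -1.48823756] 59.36442017555237
tcp 0.002217409095679431 -0.6458265081693519 0.08444504659200823
rim 2451 s [-0.03118668 -0.02956021] t [-0.67457963 -0.61602142] -0.645300524964389
foot tool x [0.0148 0.0188] y [-0.0172  0.0167] 1322
trans cm [0.03 0.03 3.53] rot [-0.002 -0.    -0.002] target [0.638 0.104 0.05 ]
```

Centred. Lowering slowly.

{"fn": "send_rows", "kwargs": {
  "steps": [
    {"translation": [0,0,0.6],"delta_rot": [0,0,0],"jaw": 1},
    {"translation": [0,0,1.2],"delta_rot": [0,0,0],"jaw": 1},
    {"translation": [0,0,1.7],"delta_rot": [0,0,0],"jaw": 1},
    {"translation": [0,0,2.2],"delta_rot": [0,0,0],"jaw": 1},
    {"translation": [0,0,2.6],"delta_rot": [0,0,0],"jaw": 1},
    {"translation": [0,0,3],"delta_rot": [0,0,0],"jaw": 1},
    {"translation": [0,0,3.3],"delta_rot": [0,0,0],"jaw": 1},
    {"translation": [0,0,3.3],"delta_rot": [0,0,0],"jaw": 1}
  ]
}}

```text
time: 15.1
tool_pos: [0.6367, 0.1044, 0.0506]
tool_rot: [-0.001, -0.566, 0.824, -0.0]
contact_force: [-0.9, -0.5, -1.9]
gripper_width: 0.287
grasp_force: 59.4
```

```bash
python3 chk.py
```

```text
F [-0.93701329 -0.47999858 -1.90118398] 59.36775505542755
tcp 0.002370765811710329 -0.6451581730079777 0.050585453638048165
rim 3049 s [-0.03145794 -0.03005652] t [-0.67329788 -0.61583894] -0.6445684060857932
foot tool x [0.0141 0.0188] y [-0.0311  0.0184] 1261
trans cm [-0.   -0.07  0.1 ] rot [-0.    -0.001 -0.002] target [0.638 0.104 0.05 ]
```

{"fn": "send_rows", "kwargs": {
  "steps": [
    {"translation": [0,0,0.1],"delta_rot": [0,0,0],"jaw": 1},
    {"translation": [0,0,0.1],"delta_rot": [0,0,0],"jaw": 2.4},
    {"translation": [0,0,0.1],"delta_rot": [0,0,0],"jaw": 3.2},
    {"translation": [0,0,0.1],"delta_rot": [0,0,0],"jaw": 4},
    {"translation": [0,0,0.1],"delta_rot": [0,0,0],"jaw": 4},
    {"translation": [0,0,0],"delta_rot": [0,0,0],"jaw": 4},
    {"translation": [0,0,-0.5],"delta_rot": [0,0,0],"jaw": 4},
    {"translation": [0,0,-1.5],"delta_rot": [0,0,0],"jaw": 4}
  ]
}}

```text
time: 15.95
tool_pos: [0.6364, 0.1044, 0.066]
tool_rot: [-0.001, -0.566, 0.824, 0.0]
contact_force: [0.8, -0.5, -0.1]
gripper_width: 0.472
grasp_force: 0.0
```

{"fn": "send_rows", "kwargs": {
  "steps": [
    {"translation": [0,0,-1],"delta_rot": [0,0,0],"jaw": 4},
    {"translation": [0,0,-3],"delta_rot": [0,0,0],"jaw": 4},
    {"translation": [0,0,-5],"delta_rot": [0,0,0],"jaw": 4},
    {"translation": [0,0,-8],"delta_rot": [0,0,0],"jaw": 4},
    {"translation": [0,0,-11],"delta_rot": [0,0,0],"jaw": 4},
    {"translation": [1.5,-1,-13],"delta_rot": [0,0,0],"jaw": 4},
    {"translation": [4.5,-2.5,-13],"delta_rot": [0,0,0],"jaw": 4},
    {"translation": [8,-4.5,-13],"delta_rot": [0,0,0],"jaw": 4}
  ]
}}

```text
time: 16.75
tool_pos: [0.6513, 0.0138, 0.1995]
tool_rot: [0.001, -0.567, 0.823, -0.002]
contact_force: [0.5, -0.3, -0.7]
gripper_width: 0.464
grasp_force: 0.0
```

```bash
python3 - <<'E'
from h import *
s=state(); p=np.array(s["tool_pos"]); print(p@N,p@TT,p[2],s["joint_pos"].round(2),s["contact_force"])
f=grab_frame("wrist"); P=pts(f); z=P[...,2];S=P@N;T=P@TT
k=(abs(S-.002)<.03)&(abs(T+.646)<.03)&(z>.055)&(z<.085)
print("weight top",k.sum(),np.percentile(z[k],[5,50,95]),np.percentile(S[k],[1,99]),np.percentile(T[k],[1,99]))
cv2.imwrite("pics/w5.png",f["pixels"])
# handle bar
b=(z>.075)&(z<.093)&(S<-.09)&(S>-.14)&(T<-.53)&(T>-.67); print("bar",b.sum(),np.percentile(S[b],[5,50,95]),np.median(z[b]),np.percentile(T[b],[1,99]))
delta(st(-.21,-.599,.22),tilted(40))
E
```

```text
-0.08942836519163004 -0.6452616722547658 0.19954253893813348 [-0.09  0.14  1.59 -0.    1.4  -2.87] [ 0.50416135 -0.28350493 -0.74593285]
weight top 112 [0.05634774 0.0685596  0.07074138] [-0.01107413  0.00586309] [-0.65787509 -0.64832207]
bar 2548 [-0.11758142 -0.11241426 -0.09465785] 0.08828580996461327 [-0.66227569 -0.53916587]
trans cm [12.16 -1.81 -2.06] rot [-0.64  -0.364  0.998] target [ 0.625 -0.113  0.22 ]
```

View pics/w5.png

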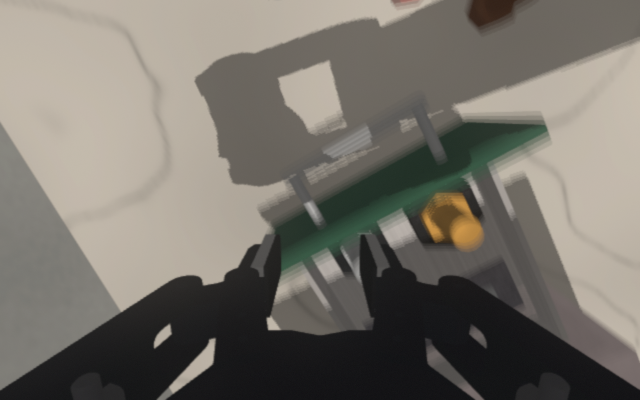

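{"fn": "send_rows", "kwargs": {
  "steps": [
    {"translation": [2.5,-0.5,-1],"delta_rot": [-0.07,-0.04,0.11],"jaw": 4},
    {"translation": [5.5,-1,-2],"delta_rot": [-0.14,-0.08,0.22],"jaw": 3},
    {"translation": [8.5,-1.5,-2],"delta_rot": [-0.21,-0.12,0.33],"jaw": 3},
    {"translation": [11,-1.8,-2],"delta_rot": [-0.28,-0.16,0.44],"jaw": 3},
    {"translation": [12.2,-1.8,-2],"delta_rot": [-0.36,-0.2,0.56],"jaw": 3},
    {"translation": [12.2,-1.8,-2],"delta_rot": [-0.44,-0.25,0.68],"jaw": 3},
    {"translation": [12.2,-1.8,-2],"delta_rot": [-0.51,-0.29,0.8],"jaw": 3},
    {"translation": [12.2,-1.8,-2],"delta_rot": [-0.58,-0.33,0.91],"jaw": 3}
  ]
}}

```text
time: 17.6
tool_pos: [0.6238, -0.1072, 0.2176]
tool_rot: [-0.026, -0.121, 0.941, 0.316]
contact_force: [0.3, -0.5, -0.3]
gripper_width: 0.351
grasp_force: 0.0
```

```bash
python3 - <<'E'
from h import *
s=state(); p=np.array(s["tool_pos"]); print(p@N,p@TT,p[2],s["joint_pos"].round(2),s["contact_force"])
delta(st(-.195,-.599,.184),tilted(40))
f=grab_frame("wrist"); P=pts(f); z=P[...,2];S=P@N;T=P@TT
b=(z>.078)&(z<.093)&(S<-.09)&(S>-.14)&(T<-.55)&(T>-.65); print("bar",b.sum(),np.percentile(S[b],[5,50,95]),np.median(z[b]))
k=(abs(S-.002)<.03)&(abs(T+.646)<.03)&(z>.045)&(z<.09)
print("weight top",k.sum(),np.percentile(z[k],[50,95,99]),np.percentile(S[k],[1,99]),np.percentile(T[k],[1,99]))
E
```

```text
-0.20454630329381182 -0.5990112641721775 0.21764887321404883 [-0.49  0.3   1.47  0.49  1.79 -2.31] [ 0.34453325 -0.50851211 -0.29804353]
trans cm [ 0.01 -1.26  3.26] rot [-0.053 -0.034  0.085] target [ 0.622 -0.098  0.184]
bar 1003 [-0.11844329 -0.11624456 -0.11104635] 0.08783705280467877
weight top 65 [0.06994786 0.07061575 0.0709314 ] [0.00271161 0.01266554] [-0.65622666 -0.63562885]
```

{"fn": "send_rows", "kwargs": {
  "steps": [
    {"translation": [0,-1,0.5],"delta_rot": [-0.03,-0.02,0.04],"jaw": 3},
    {"translation": [0,-1.3,1.5],"delta_rot": [-0.053,-0.034,0.085],"jaw": 3},
    {"translation": [0,-1.3,2.5],"delta_rot": [-0.053,-0.034,0.085],"jaw": 3},
    {"translation": [0,-1.3,3.3],"delta_rot": [-0.053,-0.034,0.085],"jaw": 3},
    {"translation": [0,-1.3,3.3],"delta_rot": [-0.053,-0.034,0.085],"jaw": 3},
    {"translation": [0,-1.3,3.3],"delta_rot": [-0.053,-0.034,0.085],"jaw": 3},
    {"translation": [0,-1.3,3.3],"delta_rot": [-0.053,-0.034,0.085],"jaw": 3},
    {"translation": [0,-1.3,3.3],"delta_rot": [-0.053,-0.034,0.085],"jaw": 3}
  ]
}}

```text
time: 18.45
tool_pos: [0.6224, -0.0974, 0.183]
tool_rot: [-0.027, -0.077, 0.937, 0.34]
contact_force: [0.7, -0.1, 0.4]
gripper_width: 0.354
grasp_force: 0.0
```

```bash
python3 - <<'E'
from h import *
s=state(); p=np.array(s["tool_pos"]); print(p@N,p@TT,p[2])
f=grab_frame("wrist"); P=pts(f); z=P[...,2];S=P@N;T=P@TT
b=(z>.078)&(z<.093)&(S<-.09)&(S>-.14)&(T<-.55)&(T>-.65); print("bar",b.sum(),np.percentile(S[b],[5,50,95]),np.median(z[b]))
delta(st(-.112,-.599,.084),tilted(40))
E
```

```text
-0.19464287407782166 -0.5991735178040435 0.18302767550459645
bar 1273 [-0.11845927 -0.11645452 -0.11136781] 0.08766722581802683
trans cm [-1.000e-02  1.000e-02  1.289e+01] rot [-0.003 -0.002  0.005] target [ 0.609 -0.016  0.084]
```

{"fn": "send_rows", "kwargs": {
  "steps": [
    {"translation": [0,0,1.5],"delta_rot": [0,0,0],"jaw": 3},
    {"translation": [0,0,4],"delta_rot": [0,0,0],"jaw": 3},
    {"translation": [0,0,6.5],"delta_rot": [0,0,0],"jaw": 3},
    {"translation": [0,0,9],"delta_rot": [0,0,0],"jaw": 3},
    {"translation": [0,0,11.5],"delta_rot": [0,0,0],"jaw": 3},
    {"translation": [0,0,12.8],"delta_rot": [0,0,0],"jaw": 3},
    {"translation": [0,0,12.8],"delta_rot": [0,0,0],"jaw": 3},
    {"translation": [0,0,12.8],"delta_rot": [0,0,0],"jaw": 3}
  ]
}}

```text
time: 19.3
tool_pos: [0.609, -0.0165, 0.0844]
tool_rot: [-0.027, -0.077, 0.937, 0.34]
contact_force: [0.3, 0.2, 0.8]
gripper_width: 0.352
grasp_force: 0.0
```

{"fn": "send_rows", "kwargs": {
  "steps": [
    {"translation": [0,0,0],"delta_rot": [0,0,0],"jaw": 2},
    {"translation": [0,0,0],"delta_rot": [0,0,0],"jaw": 1},
    {"translation": [0,0,0],"delta_rot": [0,0,0],"jaw": 0},
    {"translation": [0,0,0],"delta_rot": [0,0,0],"jaw": 0},
    {"translation": [0,0,0],"delta_rot": [0,0,0],"jaw": 0},
    {"translation": [0,0,0],"delta_rot": [0,0,0],"jaw": 0},
    {"translation": [0,0,0],"delta_rot": [0,0,0],"jaw": 0},
    {"translation": [0,0,0],"delta_rot": [0,0,0],"jaw": 0}
  ]
}}

```text
time: 20.1
tool_pos: [0.6097, -0.0169, 0.0857]
tool_rot: [-0.026, -0.077, 0.937, 0.34]
contact_force: [0.4, -1.7, 5.8]
gripper_width: 0.091
grasp_force: 58.7
```

```bash
python3 - <<'E'
from h import *
s=state(); p=np.array(s["tool_pos"]); print(p@N,p@TT,p[2],s["contact_force"],s["gripper_width"],s["grasp_force"])
delta(p+.195*N,rot())
E
```

```text
-0.1131342244481317 -0.5993667464994474 0.08569983906919745 [ 0.37523421 -1.66212978  5.823713  ] 0.09071190601445049 58.744534850120544
trans cm [-0.08 14.97 12.5 ] rot [0. 0. 0.] target [0.579 0.176 0.086]
```

{"fn": "send_rows", "kwargs": {
  "steps": [
    {"translation": [0,0.6,0.5],"delta_rot": [0,0,0],"jaw": 0},
    {"translation": [0,1.6,1.33],"delta_rot": [0,0,0],"jaw": 0},
    {"translation": [0,2.8,2.34],"delta_rot": [0,0,0],"jaw": 0},
    {"translation": [0,4.2,3.5],"delta_rot": [0,0,0],"jaw": 0},
    {"translation": [0,5.6,4.67],"delta_rot": [0,0,0],"jaw": 0},
    {"translation": [0,7,5.84],"delta_rot": [0,0,0],"jaw": 0},
    {"translation": [0,8.4,7.01],"delta_rot": [0,0,0],"jaw": 0},
    {"translation": [0,9.6,8.02],"delta_rot": [0,0,0],"jaw": 0}
  ]
}}

```text
time: 20.9
tool_pos: [0.5897, 0.1076, 0.0857]
tool_rot: [-0.026, -0.077, 0.937, 0.34]
contact_force: [2.9, -2.0, 5.1]
gripper_width: 0.087
grasp_force: 59.0
```

{"fn": "send_rows", "kwargs": {
  "steps": [
    {"translation": [0,1,0.83],"delta_rot": [0,0,0],"jaw": 0},
    {"translation": [0,1.9,1.58],"delta_rot": [0,0,0],"jaw": 0},
    {"translation": [0,2.7,2.25],"delta_rot": [0,0,0],"jaw": 0},
    {"translation": [0,3.4,2.83],"delta_rot": [0,0,0],"jaw": 0},
    {"translation": [0,4,3.33],"delta_rot": [0,0,0],"jaw": 0},
    {"translation": [0,4.4,3.67],"delta_rot": [0,0,0],"jaw": 0},
    {"translation": [0,4.7,3.92],"delta_rot": [0,0,0],"jaw": 0},
    {"translation": [0,4.8,4.0],"delta_rot": [0,0,0],"jaw": 0}
  ]
}}

```text
time: 21.7
tool_pos: [0.5799, 0.1689, 0.0857]
tool_rot: [-0.025, -0.077, 0.937, 0.34]
contact_force: [3.3, -3.4, 5.1]
gripper_width: 0.088
grasp_force: 59.0
```

```bash
python3 - <<'E'
from h import *
s=state(); p=np.array(s["tool_pos"]); print(p@N,p@TT,p[2],s["contact_force"],s["contact_force"]@N)
E
```

```text
0.07508670731594093 -0.5993300072420175 0.08568675406854827 [ 3.27876081 -3.42649223  5.13050899] -3.9019282051264397
```

{"fn": "send_rows", "kwargs": {
  "steps": [
    {"translation": [0,0.15,0.13],"delta_rot": [0,0,0],"jaw": 0},
    {"translation": [0,0.3,0.25],"delta_rot": [0,0,0],"jaw": 0},
    {"translation": [0,0.42,0.35],"delta_rot": [0,0,0],"jaw": 0},
    {"translation": [0,0.54,0.45],"delta_rot": [0,0,0],"jaw": 0},
    {"translation": [0,0.62,0.52],"delta_rot": [0,0,0],"jaw": 0},
    {"translation": [0,0.7,0.58],"delta_rot": [0,0,0],"jaw": 0},
    {"translation": [0,0.7,0.58],"delta_rot": [0,0,0],"jaw": 0},
    {"translation": [0,0.7,0.58],"delta_rot": [0,0,0],"jaw": 0}
  ]
}}

```text
time: 22.5
tool_pos: [0.5785, 0.1777, 0.0857]
tool_rot: [-0.025, -0.077, 0.937, 0.34]
contact_force: [4.1, -0.9, 5.2]
gripper_width: 0.087
grasp_force: 58.9
```

```bash
python3 - <<'E'
from h import *
s=state(); p=np.array(s["tool_pos"]); print(p@N,p@TT,p[2],s["contact_force"],s["contact_force"]@N)
E
```

```text
0.08392240054252552 -0.5993115473160456 0.08567252051272829 [ 4.07737595 -0.91805871  5.19800532] -1.5513737475741545
```

{"fn": "send_rows", "kwargs": {
  "steps": [
    {"translation": [0,0.08,0.06],"delta_rot": [0,0,0],"jaw": 0},
    {"translation": [0,0.08,0.06],"delta_rot": [0,0,0],"jaw": 0},
    {"translation": [0,0.15,0.13],"delta_rot": [0,0,0],"jaw": 0},
    {"translation": [0,0.15,0.13],"delta_rot": [0,0,0],"jaw": 0},
    {"translation": [0,0.19,0.16],"delta_rot": [0,0,0],"jaw": 0},
    {"translation": [0,0.23,0.19],"delta_rot": [0,0,0],"jaw": 0},
    {"translation": [0,0.23,0.19],"delta_rot": [0,0,0],"jaw": 0},
    {"translation": [0,0.23,0.19],"delta_rot": [0,0,0],"jaw": 0}
  ]
}}

```text
time: 23.3
tool_pos: [0.5784, 0.1787, 0.0857]
tool_rot: [-0.025, -0.077, 0.938, 0.338]
contact_force: [2.3, -9.7, 8.0]
gripper_width: 0.086
grasp_force: 59.7
```

```bash
python3 - <<'E'
from h import *
s=state(); p=np.array(s["tool_pos"]); print(p@N,p@TT,p[2],s["contact_force"],s["contact_force"]@N)
E
```

```text
0.08495371774421116 -0.599339681644857 0.08568984263814 [ 2.26399235 -9.67183192  8.02610382] -9.908169030721625
```

{"fn": "send_rows", "kwargs": {
  "steps": [
    {"translation": [0,0.08,0.06],"delta_rot": [0,0,0],"jaw": 0},
    {"translation": [0,0.15,0.13],"delta_rot": [0,0,0],"jaw": 0},
    {"translation": [0,0.15,0.13],"delta_rot": [0,0,0],"jaw": 0},
    {"translation": [0,0.15,0.13],"delta_rot": [0,0,0],"jaw": 0},
    {"translation": [0,0.15,0.13],"delta_rot": [0,0,0],"jaw": 0},
    {"translation": [0,0.15,0.13],"delta_rot": [0,0,0],"jaw": 0},
    {"translation": [0,0.15,0.13],"delta_rot": [0,0,0],"jaw": 0},
    {"translation": [0,0.15,0.13],"delta_rot": [0,0,0],"jaw": 0}
  ]
}}

```text
time: 24.1
tool_pos: [0.5784, 0.1788, 0.0857]
tool_rot: [-0.025, -0.077, 0.938, 0.337]
contact_force: [0.3, -17.6, 10.9]
gripper_width: 0.089
grasp_force: 60.5
```

```bash
python3 - <<'E'
from h import *
s=state(); p=np.array(s["tool_pos"]); print(p@N,p@TT,p[2],s["contact_force"],s["contact_force"]@N)
E
```

```text
0.0850444520820468 -0.5993647962591844 0.08570207387046572 [  0.25826154 -17.59361599  10.90687772] -17.413025488994208
```

{"fn": "send_rows", "kwargs": {
  "steps": [
    {"translation": [0,-0.15,-0.13],"delta_rot": [0,0,0],"jaw": 0},
    {"translation": [0,-0.15,-0.13],"delta_rot": [0,0,0],"jaw": 0},
    {"translation": [0,-0.15,-0.13],"delta_rot": [0,0,0],"jaw": 1.5},
    {"translation": [0,-0.15,-0.13],"delta_rot": [0,0,0],"jaw": 2.5},
    {"translation": [0,-0.25,-0.2],"delta_rot": [0,0,0],"jaw": 3},
    {"translation": [0,-0.35,-0.3],"delta_rot": [0,0,0],"jaw": 3},
    {"translation": [0,-0.35,-0.8],"delta_rot": [0,0,0],"jaw": 3},
    {"translation": [0,-0.35,-2],"delta_rot": [0,0,0],"jaw": 3}
  ]
}}

```text
time: 24.9
tool_pos: [0.5774, 0.1675, 0.0967]
tool_rot: [-0.029, -0.077, 0.937, 0.34]
contact_force: [-0.4, -0.2, -0.7]
gripper_width: 0.353
grasp_force: 0.0
```

{"fn": "send_rows", "kwargs": {
  "steps": [
    {"translation": [0,0,-2],"delta_rot": [0,0,0],"jaw": 3},
    {"translation": [0,0,-4],"delta_rot": [0,0,0],"jaw": 3},
    {"translation": [0,0,-7],"delta_rot": [0,0,0],"jaw": 3},
    {"translation": [0,0,-10],"delta_rot": [0,0,0],"jaw": 3},
    {"translation": [0,0,-13],"delta_rot": [0,0,0],"jaw": 3},
    {"translation": [0,-2,-15],"delta_rot": [0,0,0],"jaw": 3},
    {"translation": [0,-4,-17],"delta_rot": [0,0,0],"jaw": 3},
    {"translation": [0,-5,-18],"delta_rot": [0,0,0],"jaw": 3}
  ]
}}

```text
time: 25.7
tool_pos: [0.6042, 0.0131, 0.2048]
tool_rot: [-0.026, -0.076, 0.937, 0.339]
contact_force: [-0.3, -0.4, 0.0]
gripper_width: 0.344
grasp_force: 0.0
```

```bash
python3 - <<'E'
from h import *
s=state(); p=np.array(s["tool_pos"]); print(p@N,p@TT,p[2],s["contact_force"])
f=grab_frame("wrist"); P=pts(f); z=P[...,2];S=P@N;T=P@TT
b=(z>.078)&(z<.093)&(S<.1)&(S>.05)&(T<-.55)&(T>-.65); print("bar",b.sum(),np.percentile(S[b],[5,50,95]),np.median(z[b]))
g=(z>.03)&(z<.115)&(S>.1)&(S<.15)&(T<-.5)&(T>-.7); print("front",g.sum(),np.percentile(S[g],[5,50,95]))
t=grab_frame("side"); cv2.imwrite("pics/end.png",np.hstack([f["pixels"][:, 120:520],t["pixels"][80:380,180:580][:300].copy() if 0 else cv2.resize(t["pixels"][80:380,180:480],(400,400))]))
E
```

```text
-0.0826122918387904 -0.5986210851366733 0.20478754182269 [-0.33743093 -0.35717909  0.03762107]
bar 811 [0.07940457 0.08130622 0.08604658] 0.0872010291315178
front 7858 [0.12850992 0.12977301 0.13081074]
```

View pics/end.png

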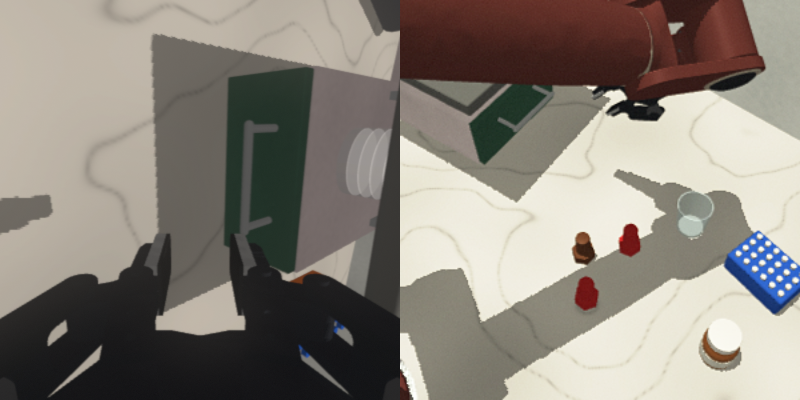

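The drawer is flush: the front is at s=0.130, exactly the closed position. The steel weight is gone from the bench, the bystanders are undisturbed, and the gripper is clear.

```bash
python3 -c "
from plant import *
print(job_done())"
```

```text
the job is handed in; nothing more can be done
None
```

The steel check weight is fully seated in the black hexagonal holder, the green drawer is shut, the jar, beaker and tip box were left alone, and the job was handed in about 26 s into the 64 s limit.

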